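Line up the sample cup under the autosampler probe

ROBOT

A 6-joint arm with a two-finger parallel gripper is mounted at the origin on the work surface. World frame = base frame: x ahead of the robot, y to its left, z up, the work surface at z = 0. Lengths are in m, angles in rad, forces in N, time in s.
With the tool pointing down it reaches from about 0.3 to 0.775 m from the base axis. Payload 14.6 kg.
Tool frame: the origin (TCP) lies at the very end of the fingers, on their centre line; the grasp point (between the pads) lies 19 mm behind it; z points along the fingers, y is the line along which they close (so a half turn about z gives the same grasp; the last joint's range is limited). The gripper opens to 94 mm and grips with 3 to 60 N. Pads are 16 mm wide; open, the fingers measure 119 mm over their backs; the gripper's body (75 mm by 177 mm) begins 78 mm behind the grasp point.
Start: joints at [1.226, 0.3, 1.521, -0, 1.321, -0.067], TCP at [0.151, 0.529, 0.205] pointing down, gripper open.
Joint ranges: [-3.03, 3.03], [-0.79, 2.21], [0.23, 2.52], [-1.04, 4.18], [0, 3.07], [-2.55, 2.55]. Speed limits (rad/s): [2.22, 2.22, 2.57, 3.14, 3.14, 3.14].

INTERFACE

Orientations are given as a 3x3 rotation matrix whose columns are the frame's x, y, z axes.
In Python, from station import get_obs, get_image, job gives the robot as it stands.
- The arm moves only by the shell command python3 -m inch 'ROWS'. ROWS is JSON, a list of rows, each an object with "jaw": the opening, from 0 (shut) to 1 (fully open); "linear": the shift along the tool's x, y, z in mm, a list of three; "dr": the turn, a rotation vector about the tool's x, y, z in degrees, a list of three. In form: [{"jaw": jaw, "linear": [x, y, z], "dr": [ax, ay, az]}, ...]. A call has exactly 8 rows; each row is the pose to reach, as a shift and turn from the pose commanded when the call began, along the tool's axes at that moment; what a row does not reach only later rows make up. A row lasts 1/10 s, in which the tool goes at most 50 mm and 8.59 degrees, less where a joint would pass 70% of its speed; a pose out of reach is approached as far as the arm can. A call with a gripper value outside its range is refused whole. The fingers move at their own pace and stop on an object; the grip force is fixed at half the most. Time passes only in rows, so rows that repeat a pose let the fingers close, or fill a call up. It gives the time, the measured TCP pose, the force, the opening and the grip force at its end, in the units of the state.
- get_obs(): the state, without advancing time (a new reading comes with each control period).
- get_image(name): name is "scene" or "top"; returns a dict with "image" (480x640x3 uint8, red, green, blue), "z_map" (480x640 float32, m along the optical axis (not along the pixel's ray), 0 where there is no reading), "fx", "fy", "cx", "cy" (pixels), "rvec" (rotation vector, rad) and "tvec" (3), from world to camera coordinates, as OpenCV has them. Camera axes: x right, y down, z forward; pixel columns grow to the right and rows downward; lengths in m; the calibration is good to about 2 mm. A picture is of the moment at which its call begins.
- job.close_job(): hands the job in; it is judged then, once.
The state is a dict: "time": time; "q": joint angles; "dq": joint speeds; "effort": joint torques, N m; "tool_pos": TCP position; "tcp_rot": TCP orientation; "contact_force": force on the tool from outside, world axes, zero at the start; "wrist_torque": the same for the moment, N m; "width": finger opening in m; "grip_force": force on a finger pad.
Only numpy, scipy, OpenCV 4.12 (cv2) and the standard library are available. Lean on these libraries where they do the work, as an engineer would, in place of code of your own. Each camera call takes 0.05 s, during which the arm holds its last target. There are 200 camera calls.

TASK

Push the autosampler's carousel round until its one open cup stands at the sampling position, on the line from the carousel's hub to the probe post; then push the black probe arm round until its needle is over the middle of that cup. Only push, gently, with a fingertip (the carousel has spokes for it); do not touch, lift or carry the cup or the capped jars, leave everything else on the table where it is, and finish clear of everything.

Things in the scene. Friction and masses are not known exactly. Their poses are not given: they have to be found in the camera images.
- sampler: Autosampler, a fixed white plastic housing: a round drum 268 mm across and 66 mm high with a side console 150 x 130 mm, same height, to the drum's -y side, carrying the probe post. Origin: on the table under the carousel's axis. Own axes: z up, -y from the carousel's axis to the probe post.
- carousel: White disc 252 mm across, turning either way, over half a turn, about a vertical axis through its origin, which lies at its underside, 74 mm above the table; disc top at 84 mm. Dry friction 0.14 N m; it stays where left. Four ring pockets 90 degrees apart at 105 mm radius (the first along own +x) hold the cup and three capped jars in any order.
- hub (a point): Centre of the carousel's grey hub (36 mm across), on the axis, 146 mm above the table: mid-height of three bare spokes made for pushing, 120 degrees apart, the first along the carousel's own +x. Each is 10 mm wide, 139 to 153 mm above the table, and ends 70 mm from the axis; about 2.5 N turns it. Between spokes there is free room down to the disc. Cup and jars lie outside and below the spokes.
- cup: The open sample cup: white plastic, 34 mm across, 42 mm high, 2 mm wall, the only vessel on the carousel without a cap, standing loosely in one of the four pockets. Origin: centre of its underside, 84 mm above the table; rim at 126 mm.
- jar1: White jar with a narrower grey screw cap, 34 mm across (cap 28 mm), 42 mm high, loose in a pocket of the carousel. Origin: centre of its underside.
- jar2: As jar1, in another pocket.
- jar3: As jar1, in another pocket.
- sample (a point): The sampling position, fixed on the housing: the point 105 mm from the carousel's axis on the line from that axis to the probe post, 126 mm above the table (the cup's rim height). The cup belongs centred under it.
- post (a point): Point on the vertical axis of the probe post (a 16 mm steel rod), 235 mm from the carousel's axis, 175 mm above the table: the mid-height of the arm. The black round head there is 32 mm across, top at 187 mm.
- needle (a point): Lower tip of the needle under the probe arm, 130 mm from the post's axis, 138 mm above the table (12 mm over the cup's rim). The arm is a level black bar 14 mm wide, 167 to 183 mm above the table, from the post to 142 mm from it; needle and a white ferrule hang under its end. Nothing stands beside the bar at its height.
- probe_arm (a joint): Angle of the probe arm about the post (rad), positive anticlockwise from above; at 0 it points at the carousel's axis, its needle exactly over the sampling position. Starts parked at 0.7 to 1.1, on the robot's side. Stops at -0.6 and 1.4. Dry friction 0.12 N m (1.2 N at 100 mm); it stays where left.
- wash_bottle: White bottle 68 mm across, 160 mm high, bystander. Origin: centre of its underside, as for all the bystanders.
- beaker: Glass beaker 68 mm across, 75 mm high, bystander.
- reagent: Amber glass jar 56 mm across, 110 mm high, bystander.
- tip_box: Grey pipette tip box 120 x 85 x 55 mm, bystander.
- dish: Glass dish 90 mm across, 16 mm high, bystander.
Not all that is in view belongs to the job. Leave any blue or red look-alike of the cup alone.

How it is judged:
By the outcome, as a careful person would: the job done as asked, in the order asked, and still so for the second after the job is handed in, with the robot touching nothing.
It also fails if it takes over 51 s, if anything falls off the work surface, if the arm or the gripper's body presses on something with over 40 N, if the wrist force passes 120 N, or if a joint passes its speed limit or range.

## Working session

There is one attempt and no reset: what is moved stays moved. The work goes in short steps, Python scripts to look and compute and a shell command to move; the robot and the scene stay as the last step left them, time stands still between calls to the robot, and variables do not carry over. Pictures are saved under pics/ and viewed, at most 10 in all, crops included, and the job is handed in when it is done.

```bash
mkdir -p pics; cat > h.py <<'E'
import numpy as np, cv2
from station import get_obs, get_image, job
def cam(n):
    d=get_image(n); d['R']=cv2.Rodrigues(np.array(d['rvec'],float))[0]; d['t']=np.array(d['tvec'],float).ravel(); return d
def ray(d,u,v,z):
    c=-d['R'].T@d['t']; r=d['R'].T@np.array([(u-d['cx'])/d['fx'],(v-d['cy'])/d['fy'],1]); return c+r*(z-c[2])/r[2]
def proj(d,p):
    q=d['R']@np.array(p)+d['t']; return d['fx']*q[0]/q[2]+d['cx'], d['fy']*q[1]/q[2]+d['cy']
def cloud(d):
    v,u=np.mgrid[:480,:640]; z=d['z_map']; P=np.stack([(u-d['cx'])/d['fx']*z,(v-d['cy'])/d['fy']*z,z],-1)
    return (P-d['t'])@d['R']
E
python3 - <<'E'
from h import *
o=get_obs(); print(o['time'],o['tool_pos'],np.round(o['tcp_rot'],3),o['width'])
for n in('scene','top'):
    d=cam(n); cv2.imwrite(f'pics/{n}0.png',d['image'][:,:,::-1]); np.savez(f'{n}0.npz',**d)
    print(n,-d['R'].T@d['t'],d['fx'])
E
```

```text
0.0 [0.15073635 0.52867587 0.2049016 ] [[-0.962  0.274 -0.   ]
 [ 0.274  0.962 -0.001]
 [ 0.    -0.001 -1.   ]] 0.09389419970546511
scene [1.34203913 0.34962266 0.63830166] 458.2697168099149
top [0.44821126 0.01268495 0.98453791] 482.90365864179023
```

View pics/top0.png

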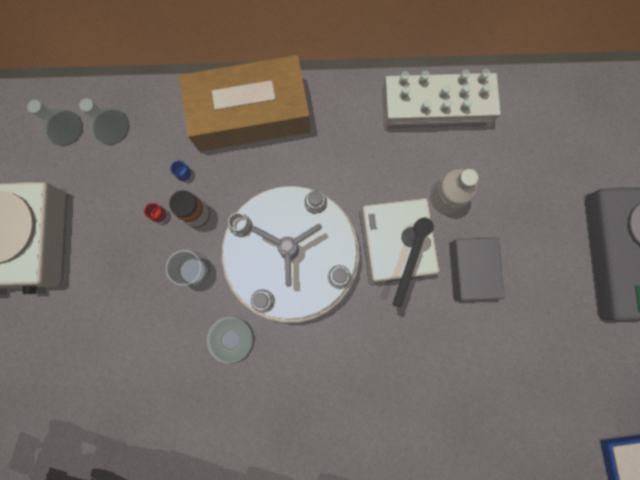

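View pics/scene0.png

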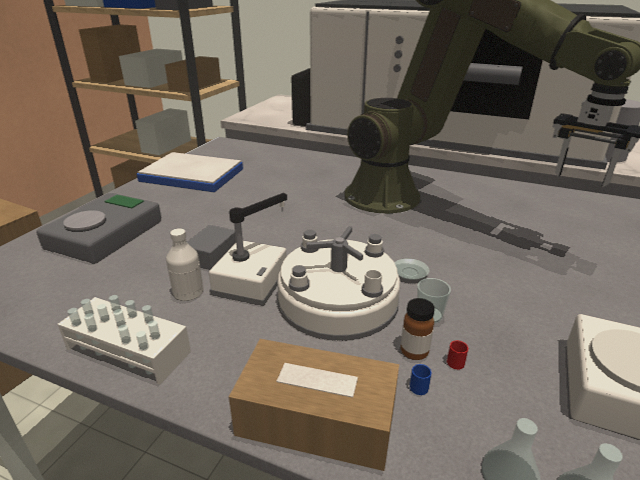

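The top view shows the hub at (288,247), the post head at (423,227) and the arm end at (400,303). The candidates for the cup are:
- white open cup (239,224)
- capped jars (315,201), (340,275), (261,300)
- blue look-alike (180,170)
- red look-alike (154,212)
- beaker (186,268)

I choose (239,224), because it's the only uncapped vessel on the disc. Next I'll check it in a close crop and measure.

```bash
cat > meas.py <<'E'
from h import *
import sys
d=cam('top'); im=d['image']; P=cloud(d); z=P[...,2]
np.savez('top_last.npz',**d)
hsv=cv2.cvtColor(im,cv2.COLOR_RGB2HSV)
def circ(p,r0,hint): pass
# disc
def fit(m):
    p=P[m][:,:2]; A=np.c_[2*p,np.ones(len(p))]; return p
hub0=ray(d,288,247,.155)
near=lambda c,r: np.hypot(P[...,0]-c[0],P[...,1]-c[1])<r
m=near(hub0,.09)&(z>.135)&(z<.165)
print('hub/spoke heights',np.percentile(z[m],[5,25,50,75,95]),m.sum())
# drum edge: enclosing circle of white stuff at disc height
m=near(hub0,.16)&(z>.078)&(z<.09)
q=P[m][:,:2].astype(np.float32); (c,r)=cv2.minEnclosingCircle(q); print('disc',c,r)
pm=near(ray(d,423,227,.187),.03)&(z>.175)&(z<.2); q=P[pm]; print('head n',pm.sum(),q.mean(0))
arm=(z>.172)&(z<.2)&near(ray(d,412,265,.183),.13)&(im.max(-1)<70)
q=P[arm][:,:2]; (cc,s,a)=cv2.minAreaRect(q.astype(np.float32)); print('arm rect',cv2.boxPoints((cc,s,a)).round(4).tolist(),s)
for n,(u,v),h in(('cup',(239,224),.126),('j',(315,201),.126),('j',(340,275),.126),('j',(261,300),.126),('hub',(288,245),.165)):
    print(n,ray(d,u,v,h), z[v-3:v+4,u-3:u+4].max())
E
python3 meas.py; python3 - <<'E'
from h import *
im=cv2.imread('pics/top0.png')[180:330,210:450]; cv2.imwrite('pics/crop0.png',cv2.resize(im,None,fx=3.3,fy=3.3,interpolation=cv2.INTER_CUBIC))
E
```

```text
hub/spoke heights [0.1460114  0.14915228 0.15085511 0.15237217 0.15513146] 869
disc (0.5665287971496582, 0.06709567457437515) 0.12604664266109467
head n 371 [ 0.58283358 -0.16411417  0.18417432]
arm rect [[0.45570001006126404, -0.1200999990105629], [0.5940999984741211, -0.18469999730587006], [0.6060000061988831, -0.15919999778270721], [0.4675999879837036, -0.09470000118017197]] (0.028126567602157593, 0.15268667042255402)
cup [0.61305039 0.15347671 0.126     ] 0.9845379126031416
j [0.65145626 0.01480642 0.126     ] 0.12740900126217095
j [ 0.51534311 -0.02570684  0.126     ] 0.12782552567503305
j [0.47548182 0.11519536 0.126     ] 0.12896827989149046
hub [0.56637074 0.06321287 0.165     ] 0.9845379126031416
```

View pics/crop0.png

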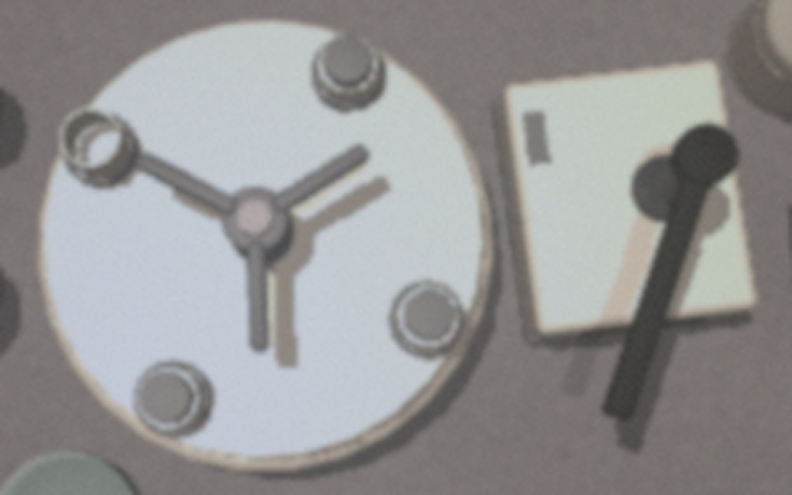

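The crop confirms it: the open cup is at crop (97,147), which is full-image (239,224), and the other three vessels have caps. I'll close the jaw, square the tool to the world axes and go above the gap beside the cup-side spoke.

```bash
python3 -m inch '[{"jaw":0,"linear":[-40,-22,0],"dr":[0,0,-3]},{"jaw":0,"linear":[-80,-45,0],"dr":[0,0,-8]},{"jaw":0,"linear":[-120,-67,0],"dr":[0,0,-15.9]},{"jaw":0,"linear":[-160,-89,0],"dr":[0,0,-15.9]},{"jaw":0,"linear":[-200,-112,0],"dr":[0,0,-15.9]},{"jaw":0,"linear":[-240,-134,0],"dr":[0,0,-15.9]},{"jaw":0,"linear":[-280,-156,0],"dr":[0,0,-15.9]},{"jaw":0,"linear":[-320,-179,0],"dr":[0,0,-15.9]}]'; python3 -c "
from h import *
print(get_obs()['tcp_rot'])"
```

```text
time: 0.95
tool_pos: [0.4105, 0.2675, 0.2054]
tcp_rot: [[-1.0, 0.0, 0.0], [0.0, 1.0, 0.0], [-0.0, 0.0, -1.0]]
contact_force: [0.4, 1.0, 0.7]
width: 0.0335
grip_force: 0.0
[[-9.99999975e-01  2.24491412e-04  1.83917303e-05]
 [ 2.24491891e-04  9.99999974e-01  2.60456158e-05]
 [-1.83858828e-05  2.60497439e-05 -9.99999999e-01]]
```

```bash
python3 -m inch '[{"jaw":0,"linear":[-35,-35,0],"dr":[0,0,0]},{"jaw":0,"linear":[-65,-65,0],"dr":[0,0,0]},{"jaw":0,"linear":[-95,-95,0],"dr":[0,0,0]},{"jaw":0,"linear":[-125,-125,0],"dr":[0,0,0]},{"jaw":0,"linear":[-147,-146,0],"dr":[0,0,0]},{"jaw":0,"linear":[-147,-146,0],"dr":[0,0,0]},{"jaw":0,"linear":[-147,-146,0],"dr":[0,0,0]},{"jaw":0,"linear":[-147,-146,0],"dr":[0,0,0]}]'
python3 - <<'E'
from h import *
d=cam('top'); im=d['image'][150:350,190:450,::-1]; cv2.imwrite('pics/t1.png',cv2.resize(im,None,fx=3,fy=3,interpolation=cv2.INTER_CUBIC))
E
```

```text
time: 1.75
tool_pos: [0.5558, 0.1236, 0.2054]
tcp_rot: [[-1.0, -0.0, -0.0], [-0.0, 1.0, 0.0], [0.0, 0.0, -1.0]]
contact_force: [0.0, -0.5, -0.6]
width: 0.0004
grip_force: 0.0
```

View pics/t1.png

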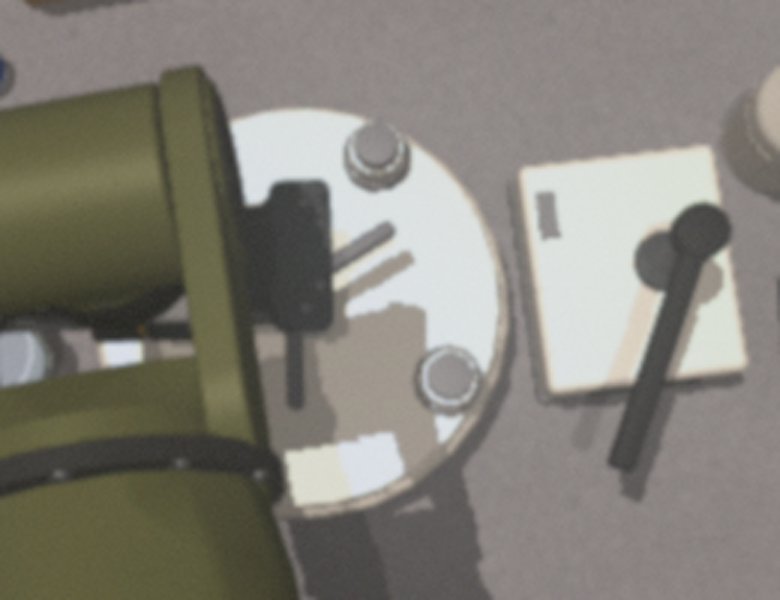

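The arm hides the tool, but both free spokes, the post at (700,228) and the arm end at (622,465) are unchanged. Lowering to spoke height now.

```bash
python3 -m inch '[{"jaw":0,"linear":[-4,-4,0],"dr":[0,0,0]},{"jaw":0,"linear":[-4,-4,15],"dr":[0,0,0]},{"jaw":0,"linear":[-4,-4,30],"dr":[0,0,0]},{"jaw":0,"linear":[-4,-4,45],"dr":[0,0,0]},{"jaw":0,"linear":[-4,-4,60],"dr":[0,0,0]},{"jaw":0,"linear":[-4,-4,70],"dr":[0,0,0]},{"jaw":0,"linear":[-4,-4,70],"dr":[0,0,0]},{"jaw":0,"linear":[-4,-4,70],"dr":[0,0,0]}]'
python3 - <<'E'
from h import *
d=cam('scene'); im=d['image'][170:370,220:460,::-1]; cv2.imwrite('pics/s1.png',cv2.resize(im,None,fx=3,fy=3,interpolation=cv2.INTER_CUBIC))
E
```

```text
time: 2.6
tool_pos: [0.5606, 0.1191, 0.136]
tcp_rot: [[-1.0, 0.0, 0.001], [0.0, 1.0, 0.0], [-0.001, 0.0, -1.0]]
contact_force: [-0.0, 0.5, 0.0]
width: 0.0002
grip_force: 0.0
```

View pics/s1.png

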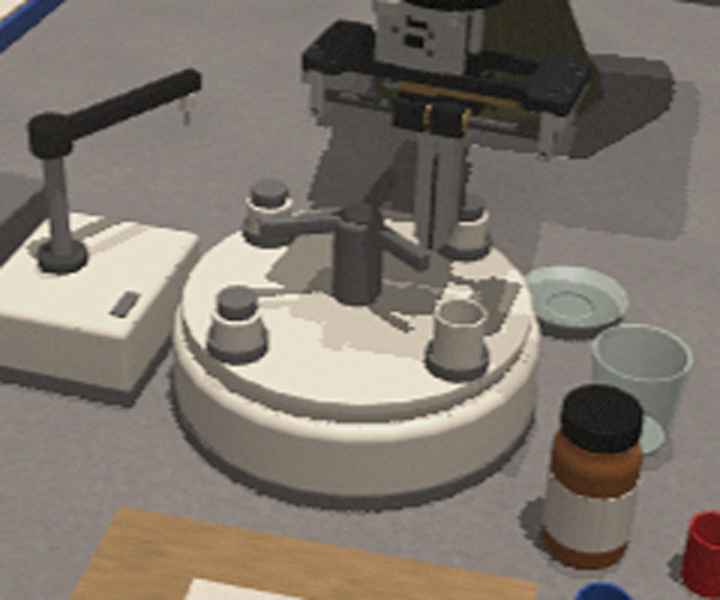

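The finger is at crop (437,200), in the gap behind the cup-side spoke and above the jars. Now I'll push clockwise along an arc of 55 mm radius.

```bash
python3 -m inch '[{"jaw":0,"linear":[-4.5,1,0],"dr":[0,0,0]},{"jaw":0,"linear":[-9,0.5,0],"dr":[0,0,0]},{"jaw":0,"linear":[-14,0,0],"dr":[0,0,0]},{"jaw":0,"linear":[-18.5,-1,0],"dr":[0,0,0]},{"jaw":0,"linear":[-23,-2.5,0],"dr":[0,0,0]},{"jaw":0,"linear":[-27.5,-4.5,0],"dr":[0,0,0]},{"jaw":0,"linear":[-32,-6.5,0],"dr":[0,0,0]},{"jaw":0,"linear":[-36,-9,0],"dr":[0,0,0]}]'
```

```text
time: 3.45
tool_pos: [0.5967, 0.1099, 0.1353]
tcp_rot: [[-1.0, 0.0, -0.0], [0.0, 1.0, 0.0], [0.0, 0.0, -1.0]]
contact_force: [-3.3, 1.3, -0.3]
width: 0.0003
grip_force: 1.7
```

```bash
python3 -m inch '[{"jaw":0,"linear":[-4,-3,0],"dr":[0,0,0]},{"jaw":0,"linear":[-7.5,-6,0],"dr":[0,0,0]},{"jaw":0,"linear":[-10.5,-9.5,0],"dr":[0,0,0]},{"jaw":0,"linear":[-13.5,-13.5,0],"dr":[0,0,0]},{"jaw":0,"linear":[-16,-17.5,0],"dr":[0,0,0]},{"jaw":0,"linear":[-18.5,-22,0],"dr":[0,0,0]},{"jaw":0,"linear":[-20,-26.5,0],"dr":[0,0,0]},{"jaw":0,"linear":[-21.5,-31,0],"dr":[0,0,0]}]'
python3 -m inch '[{"jaw":0,"linear":[-1,-4.5,0],"dr":[0,0,0]},{"jaw":0,"linear":[-1.5,-9.5,0],"dr":[0,0,0]},{"jaw":0,"linear":[-2,-14,0],"dr":[0,0,0]},{"jaw":0,"linear":[-1.5,-19,0],"dr":[0,0,0]},{"jaw":0,"linear":[-1,-24,0],"dr":[0,0,0]},{"jaw":0,"linear":[0,-28.5,0],"dr":[0,0,0]},{"jaw":0,"linear":[1.5,-33,0],"dr":[0,0,0]},{"jaw":0,"linear":[3,-37.5,0],"dr":[0,0,0]}]'
```

```text
time: 4.25
tool_pos: [0.618, 0.0787, 0.1355]
tcp_rot: [[-1.0, 0.0, -0.0], [0.0, 1.0, 0.0], [0.0, 0.0, -1.0]]
contact_force: [-2.6, 4.8, -0.5]
width: 0.0004
grip_force: 2.1
time: 5.05
tool_pos: [0.6149, 0.041, 0.1355]
tcp_rot: [[-1.0, 0.0, 0.0], [0.0, 1.0, -0.0], [-0.0, -0.0, -1.0]]
contact_force: [0.7, 3.7, -0.3]
width: 0.0003
grip_force: 1.6
```

```bash
python3 -m inch '[{"jaw":0,"linear":[2.5,-3.5,0],"dr":[0,0,0]},{"jaw":0,"linear":[5,-7.5,0],"dr":[0,0,0]},{"jaw":0,"linear":[8,-11.5,0],"dr":[0,0,0]},{"jaw":0,"linear":[11,-15,0],"dr":[0,0,0]},{"jaw":0,"linear":[14.5,-18,0],"dr":[0,0,0]},{"jaw":0,"linear":[18.5,-21,0],"dr":[0,0,0]},{"jaw":0,"linear":[21,-22.5,0],"dr":[0,0,0]},{"jaw":0,"linear":[21,-22.5,0],"dr":[0,0,0]}]'
python3 - <<'E'
from h import *
a=cam('top')['image'][170:330,210:450]; d=cam('scene'); b=d['image'][200:330,265:460]
f=lambda i:cv2.resize(i[:,:,::-1],(780,int(780*i.shape[0]/i.shape[1])),interpolation=cv2.INTER_CUBIC)
o=np.vstack([f(a),f(b)]); cv2.imwrite('pics/m1.png',cv2.resize(o,None,fx=.56,fy=.56)); print(o.shape)
E
```

```text
time: 5.85
tool_pos: [0.5935, 0.0185, 0.1355]
tcp_rot: [[-1.0, 0.001, -0.0], [0.001, 1.0, -0.0], [0.0, -0.0, -1.0]]
contact_force: [-0.1, 0.1, -0.3]
width: -0.0
grip_force: 0.0
(1040, 780, 3)
```

View pics/m1.png

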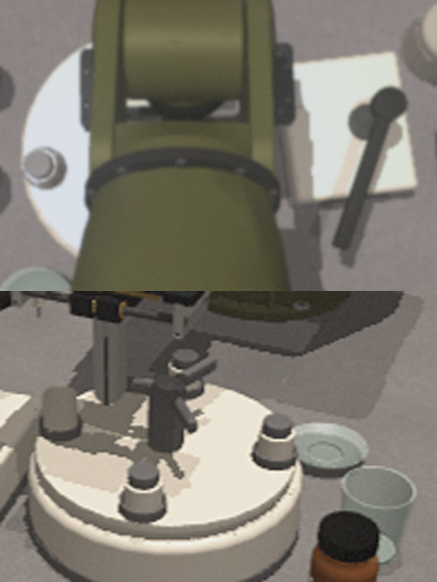

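The top view shows the arm over the disc and one jar visible at crop (43,167). In the scene view the cup is at crop (60,412), nearly at the sampling position. That visible jar (opposite the cup) gives the remaining angle. I'll also refine the axis and post from the unobstructed first picture.

```bash
cat > fine.py <<'E'
from h import *
def blob(d,u,v,z,r=.012,lo=80,hi=160):
    """centre of the cap: dark-grey mask around guess, enclosing circle"""
    w=16; g=cv2.cvtColor(d['image'],cv2.COLOR_RGB2GRAY)[v-w:v+w,u-w:u+w]; k=4
    g=cv2.GaussianBlur(cv2.resize(g,None,fx=k,fy=k,interpolation=cv2.INTER_CUBIC),(5,5),0)
    pr=r*d['fx']/(.985-z)*k
    c=cv2.HoughCircles(g,cv2.HOUGH_GRADIENT,1,200,param1=80,param2=8,minRadius=int(pr*.85),maxRadius=int(pr*1.18))
    x,y,rr=c[0][0]; return ray(d,u-w+(x+.5)/k-.5,v-w+(y+.5)/k-.5,z)[:2], rr/pr
if __name__=='__main__':
    d=dict(np.load('top0.npz'))
    for k in('fx','fy','cx','cy'): d[k]=float(d[k])
    J=[blob(d,u,v,.126,.014) for u,v in((315,201),(340,275),(261,300))]
    cup=blob(d,239,223,.126,.017); post=blob(d,423,227,.187,.016)
    for j in J+[cup,post]: print(j)
    c1=(J[0][0]+J[2][0])/2; c2=(J[1][0]+cup[0])/2; print('centres',c1,c2)
    e=cam('top'); n=blob(e,234,262,.126,.014); print('now',n)
    ang=lambda p,c:np.degrees(np.arctan2(*(p-c)[::-1]))
    for c in(c1,c2): print('cup0',ang(cup[0],c),'jars0',[ang(j[0],c) for j in J],'line',ang(post[0],c),np.linalg.norm(post[0]-c),'jarnow',ang(n[0],c),np.linalg.norm(n[0]-c))
E
python3 fine.py
```

```text
(array([0.65565978, 0.01468467]), np.float32(0.9179996))
(array([ 0.51456242, -0.02212169]), np.float32(1.0482348))
(array([0.47292493, 0.11742831]), np.float32(1.1562349))
(array([0.61022188, 0.15122681]), np.float32(1.1614666))
(array([ 0.58461725, -0.16658379]), np.float32(1.1464244))
centres [0.56429236 0.06605649] [0.56239215 0.06455256]
now (array([0.54706145, 0.16624746]), np.float32(1.1562349))
cup0 61.66348780572913 jars0 [np.float64(-29.347101476901905), np.float64(-119.42173850925808), np.float64(150.6528985230981)] line -85.00696426374066 0.2335264462052732 jarnow 99.75830438316325 0.10166186598671688
cup0 61.10862583863195 jars0 [np.float64(-28.13231005833866), np.float64(-118.89137416136806), np.float64(149.41661761260298)] line -84.50756484763805 0.2322024268395067 jarnow 98.57289537548354 0.10284397672632897
```

Remaining carousel turn is about 4.5° clockwise, since the jar is at 99.3° and should end at about 95°. I'll creep the rest.

```bash
python3 -m inch '[{"jaw":0,"linear":[2,-1.2,0],"dr":[0,0,0]},{"jaw":0,"linear":[4,-2.3,0],"dr":[0,0,0]},{"jaw":0,"linear":[5,-2.8,0],"dr":[0,0,0]},{"jaw":0,"linear":[6,-3.3,0],"dr":[0,0,0]},{"jaw":0,"linear":[7,-3.7,0],"dr":[0,0,0]},{"jaw":0,"linear":[8,-4.1,0],"dr":[0,0,0]},{"jaw":0,"linear":[8.6,-4.4,0],"dr":[0,0,0]},{"jaw":0,"linear":[9,-4.6,0],"dr":[0,0,0]}]'; python3 - <<'E'
from fine import *
e=cam('top'); n=blob(e,234,260,.126,.014); c=np.array([.564,.0655]); p=n[0]-c; print(n,np.degrees(np.arctan2(p[1],p[0])))
E
```

```text
time: 6.8
tool_pos: [0.5849, 0.0143, 0.1355]
tcp_rot: [[-1.0, 0.0, 0.0], [0.0, 1.0, -0.0], [-0.0, -0.0, -1.0]]
contact_force: [2.4, 1.9, -0.1]
width: 0.0007
grip_force: 1.1
(array([0.5629219 , 0.16936029]), np.float32(1.0228231)) 90.594724458318
```

The circle fit jumps between cap and jar body, so I'll look at the jar itself.

```bash
python3 - <<'E'
from fine import *
e=cam('top'); c=np.array([.564,.0655])
im=cv2.resize(np.ascontiguousarray(e['image'][235:285,205:265,::-1]),None,fx=10,fy=10,interpolation=cv2.INTER_CUBIC)
for a,col in((95,(0,0,255)),(97.5,(0,255,0)),(100,(255,0,0))):
    p=np.r_[c+.105*np.array([np.cos(np.radians(a)),np.sin(np.radians(a))]),.126]; u,v=proj(e,p); cv2.drawMarker(im,(int((u-205+.5)*10),int((v-235+.5)*10)),col,0,30,2); print(a,u,v)
cv2.imwrite('pics/j.png',im)
E
```

```text
95 229.8410738563187 256.23663050034355
97.5 230.12206605890992 258.7578826945943
100 230.5143858678585 261.26550011647186
```

View pics/j.png

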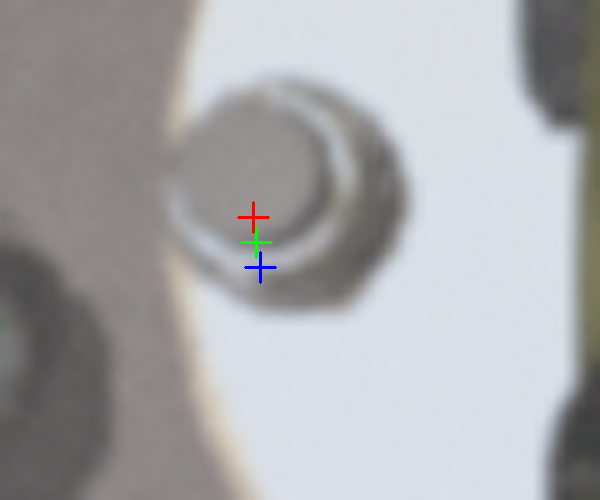

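The cap centre is at crop (250,175), i.e. full (229.5,252), which means the jar is at about 91° and the carousel has probably overshot by about 4°. I'll lift and back off for a clear view.

```bash
python3 -m inch '[{"jaw":0,"linear":[-4,3,0],"dr":[0,0,0]},{"jaw":0,"linear":[-4,3,-30],"dr":[0,0,0]},{"jaw":0,"linear":[-4,3,-60],"dr":[0,0,0]},{"jaw":0,"linear":[0,3,-80],"dr":[0,0,0]},{"jaw":0,"linear":[40,10,-80],"dr":[0,0,0]},{"jaw":0,"linear":[80,20,-80],"dr":[0,0,0]},{"jaw":0,"linear":[120,30,-80],"dr":[0,0,0]},{"jaw":0,"linear":[160,40,-80],"dr":[0,0,0]}]';python3 -m inch '[{"jaw":0,"linear":[40,10,0],"dr":[0,0,0]},{"jaw":0,"linear":[80,20,0],"dr":[0,0,0]},{"jaw":0,"linear":[100,30,0],"dr":[0,0,0]},{"jaw":0,"linear":[100,30,0],"dr":[0,0,0]},{"jaw":0,"linear":[100,30,0],"dr":[0,0,0]},{"jaw":0,"linear":[100,30,0],"dr":[0,0,0]},{"jaw":0,"linear":[100,30,0],"dr":[0,0,0]},{"jaw":0,"linear":[100,30,0],"dr":[0,0,0]}]'
python3 - <<'E'
from h import *
d=cam('top'); np.savez('top2.npz',**d); c=np.array([.564,.0655])
im=cv2.resize(np.ascontiguousarray(d['image'][170:330,210:450,::-1]),None,fx=3.3,fy=3.3,interpolation=cv2.INTER_CUBIC)
def mk(p,col): u,v=proj(d,p); cv2.drawMarker(im,(int((u-210+.5)*3.3),int((v-170+.5)*3.3)),col,0,16,1)
mk([*c,.153],(0,255,0)); a=np.radians(-85); s=np.array([np.cos(a),np.sin(a)])
mk([*(c+.105*s),.126],(0,0,255)); mk([*(c+.105*s),.084],(0,255,255));mk([*(c+.235*s),.187],(0,0,255)); mk([*(c+.07*s),.153],(255,0,255))
cv2.imwrite('pics/c2.png',im)
E
```

```text
time: 7.7
tool_pos: [0.4233, 0.0546, 0.2152]
tcp_rot: [[-1.0, 0.001, -0.001], [0.001, 1.0, -0.0], [0.001, -0.0, -1.0]]
contact_force: [1.2, 0.3, 1.2]
width: 0.0004
grip_force: 0.0
time: 8.5
tool_pos: [0.3253, 0.0842, 0.2152]
tcp_rot: [[-1.0, 0.001, -0.001], [0.001, 1.0, -0.0], [0.001, -0.0, -1.0]]
contact_force: [0.1, -0.5, 0.3]
width: 0.0007
grip_force: 0.0
```

View pics/c2.png

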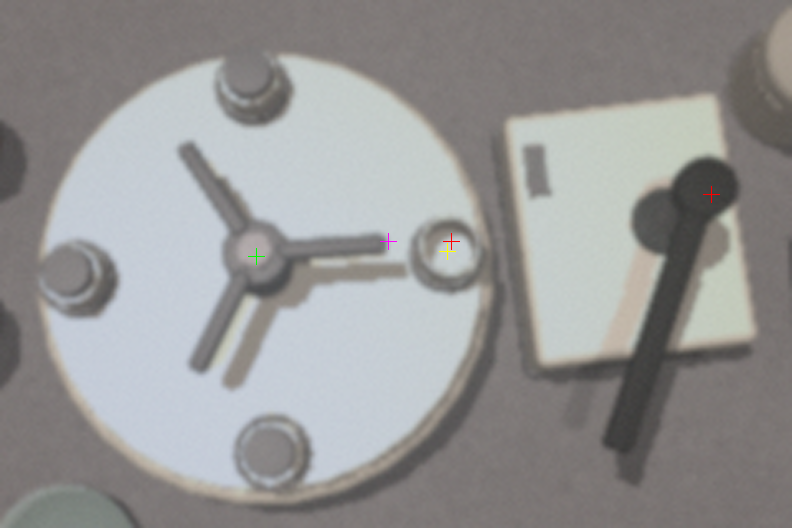

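The cup is at crop (447,250), against the target mark at (451,241), so it has overshot a few degrees. The post head is at (705,187) and the caps are at (250,73), (75,268) and (271,451). Turning these pixels into angles.

```bash
cat > px.py <<'E'
from h import *
def load(f):
    d=dict(np.load(f)); [d.__setitem__(k,float(d[k])) for k in('fx','fy','cx','cy')]; return d
def ell(d,u,v,z,R):
    """sub-pixel centre of a disc of radius R (m): strongest mean radial edge over small shifts"""
    g=cv2.GaussianBlur(cv2.cvtColor(d['image'],cv2.COLOR_RGB2GRAY),(0,0),.7).astype(np.float32)
    t=np.linspace(0,2*np.pi,72,endpoint=False); c0=ray(d,u,v,z)
    best=None
    for dx in np.arange(-.006,.0061,.0005):
        for dy in np.arange(-.006,.0061,.0005):
            s=[]
            for k in(-.0015,.0015):
                P=np.c_[c0[0]+dx+(R+k)*np.cos(t),c0[1]+dy+(R+k)*np.sin(t),np.full(72,z)]@d['R'].T+d['t']
                s.append(cv2.remap(g,(d['fx']*P[:,0]/P[:,2]+d['cx']).astype(np.float32),(d['fy']*P[:,1]/P[:,2]+d['cy']).astype(np.float32),1).ravel())
            e=np.median(s[1]-s[0]); 
            if best is None or abs(e)>best[0]: best=(abs(e),c0[:2]+[dx,dy])
    return best[1]
E
python3 - <<'E'
from px import *
ang=lambda p,c:np.degrees(np.arctan2(*(p-c)[::-1]))
d=load('top2.npz'); f=lambda x,y:(210+x/3.3-.5,170+y/3.3-.5)
C={n:ell(d,*f(x,y),z,R) for n,x,y,z,R in(('top',250,73,.126,.014),('left',75,270,.126,.014),('bot',271,451,.126,.014),('cup',447,250,.126,.017),('post',705,187,.187,.016))}
for k,v in C.items(): print(k,v.round(4),ray(d,*f(*{'top':(250,73),'left':(75,270),'bot':(271,451),'cup':(447,250),'post':(705,187)}[k]),.187 if k=='post' else .126)[:2].round(4))
ctr=(C['top']+C['bot'])/2; c2=(C['left']+C['cup'])/2; print(ctr,c2)
c=(ctr+c2)/2
for k,v in C.items(): print(k,ang(v,c),np.linalg.norm(v-c))
# console top edge direction at z=.066
a=ray(d,*f(508,120),.066);b=ray(d,*f(717,97),.066); print('edge',ang(b[:2],a[:2]))
for q in((290,248),(385,243)): print(ray(d,*f(*q),.153)[:2])
E
```

```text
top [0.6697 0.0692] [0.6707 0.0687]
left [0.5626 0.1698] [0.5636 0.1658]
bot [0.4671 0.0669] [0.4631 0.0614]
cup [ 0.5659 -0.0326] [ 0.5684 -0.0366]
post [ 0.5882 -0.1654] [ 0.5882 -0.1654]
[0.56839786 0.06803984] [0.56425737 0.06861717]
top 0.45791869190512846 0.10337041057336364
left 92.10654529299508 0.10155406540349583
bot -179.1896570366299 0.0992365454758628
cup -90.23142194508992 0.10090893462362079
post -84.65201597479188 0.23471750531463942
edge -85.34150130956328
[0.56821717 0.04763025]
[ 0.56935695 -0.00250611]
```

The carousel is at about −88.3° and the line at about −84.8°, so it needs +3.5° anticlockwise, or about 3 mm at 50 mm radius. I'll push the same spoke back from its robot side.

```bash
python3 -m inch '[{"jaw":0,"linear":[-35,-11,0],"dr":[0,0,0]},{"jaw":0,"linear":[-70,-23,0],"dr":[0,0,0]},{"jaw":0,"linear":[-105,-34,0],"dr":[0,0,0]},{"jaw":0,"linear":[-140,-46,0],"dr":[0,0,0]},{"jaw":0,"linear":[-175,-58,0],"dr":[0,0,0]},{"jaw":0,"linear":[-207,-69,0],"dr":[0,0,0]},{"jaw":0,"linear":[-207,-69,0],"dr":[0,0,0]},{"jaw":0,"linear":[-207,-69,0],"dr":[0,0,0]}]';python3 -m inch '[{"jaw":0,"linear":[0,0,20],"dr":[0,0,0]},{"jaw":0,"linear":[0,0,40],"dr":[0,0,0]},{"jaw":0,"linear":[0,0,60],"dr":[0,0,0]},{"jaw":0,"linear":[0,0,79],"dr":[0,0,0]},{"jaw":0,"linear":[-5,0,79],"dr":[0,0,0]},{"jaw":0,"linear":[-10,0,79],"dr":[0,0,0]},{"jaw":0,"linear":[-15,0,79],"dr":[0,0,0]},{"jaw":0,"linear":[-15,0,79],"dr":[0,0,0]}]'
```

```text
time: 9.35
tool_pos: [0.5319, 0.0151, 0.2146]
tcp_rot: [[-1.0, 0.001, -0.002], [0.001, 1.0, 0.0], [0.002, 0.0, -1.0]]
contact_force: [-0.1, 0.3, -0.9]
width: 0.0006
grip_force: 0.0
time: 10.15
tool_pos: [0.5478, 0.0154, 0.1374]
tcp_rot: [[-1.0, 0.0, 0.002], [0.0, 1.0, -0.0], [-0.002, -0.0, -1.0]]
contact_force: [-0.1, 0.1, -0.1]
width: 0.0007
grip_force: 0.0
```

Creeping at 5 mm/s until contact.

```bash
python3 -m inch '[{"jaw":0,"linear":[-0.5,0,1],"dr":[0,0,0]},{"jaw":0,"linear":[-1,0,1],"dr":[0,0,0]},{"jaw":0,"linear":[-1.5,0,1],"dr":[0,0,0]},{"jaw":0,"linear":[-2,0,1],"dr":[0,0,0]},{"jaw":0,"linear":[-2.5,0,1],"dr":[0,0,0]},{"jaw":0,"linear":[-3,0,1],"dr":[0,0,0]},{"jaw":0,"linear":[-3.5,0,1],"dr":[0,0,0]},{"jaw":0,"linear":[-4,0,1],"dr":[0,0,0]}]'
```

```text
time: 10.95
tool_pos: [0.5509, 0.0154, 0.1355]
tcp_rot: [[-1.0, 0.0, 0.0], [0.0, 1.0, -0.0], [-0.0, -0.0, -1.0]]
contact_force: [0.4, 0.4, 0.3]
width: 0.0003
grip_force: 0.0
```

```bash
python3 -m inch '[{"jaw":0,"linear":[-0.5,0,0],"dr":[0,0,0]},{"jaw":0,"linear":[-1,0,0],"dr":[0,0,0]},{"jaw":0,"linear":[-1.5,0,0],"dr":[0,0,0]},{"jaw":0,"linear":[-2,0,0],"dr":[0,0,0]},{"jaw":0,"linear":[-2.5,0,0],"dr":[0,0,0]},{"jaw":0,"linear":[-3,0,0],"dr":[0,0,0]},{"jaw":0,"linear":[-3.5,0,0],"dr":[0,0,0]},{"jaw":0,"linear":[-4,0,0],"dr":[0,0,0]}]'
```

```text
time: 11.75
tool_pos: [0.5549, 0.0154, 0.1354]
tcp_rot: [[-1.0, 0.0, -0.0], [0.0, 1.0, -0.0], [0.0, -0.0, -1.0]]
contact_force: [0.6, 0.3, -0.5]
width: 0.0007
grip_force: 0.0
```

```bash
python3 -m inch '[{"jaw":0,"linear":[-0.3,0,0],"dr":[0,0,0]},{"jaw":0,"linear":[-0.6,0,0],"dr":[0,0,0]},{"jaw":0,"linear":[-0.9,0,0],"dr":[0,0,0]},{"jaw":0,"linear":[-1.2,0,0],"dr":[0,0,0]},{"jaw":0,"linear":[-1.5,0,0],"dr":[0,0,0]},{"jaw":0,"linear":[-1.8,0,0],"dr":[0,0,0]},{"jaw":0,"linear":[-2.1,0,0],"dr":[0,0,0]},{"jaw":0,"linear":[-2.4,0,0],"dr":[0,0,0]}]'
```

```text
time: 12.55
tool_pos: [0.5573, 0.0153, 0.1354]
tcp_rot: [[-1.0, 0.0, -0.0], [0.0, 1.0, -0.0], [0.0, -0.0, -1.0]]
contact_force: [-4.5, -2.4, 1.6]
width: 0.0003
grip_force: 1.9
```

Contact came at x of about 0.556, so the goal is about 0.559. I'll push 2 mm more, then back off and look.

```bash
python3 -m inch '[{"jaw":0,"linear":[-0.5,0,0],"dr":[0,0,0]},{"jaw":0,"linear":[-1,0,0],"dr":[0,0,0]},{"jaw":0,"linear":[-1.5,0,0],"dr":[0,0,0]},{"jaw":0,"linear":[-2,0,0],"dr":[0,0,0]},{"jaw":0,"linear":[-2,0,0],"dr":[0,0,0]},{"jaw":0,"linear":[10,0,0],"dr":[0,0,0]},{"jaw":0,"linear":[15,0,-40],"dr":[0,0,0]},{"jaw":0,"linear":[20,0,-80],"dr":[0,0,0]}]'
python3 -m inch '[{"jaw":0,"linear":[40,10,0],"dr":[0,0,0]},{"jaw":0,"linear":[80,20,0],"dr":[0,0,0]},{"jaw":0,"linear":[120,30,0],"dr":[0,0,0]},{"jaw":0,"linear":[160,40,0],"dr":[0,0,0]},{"jaw":0,"linear":[200,50,0],"dr":[0,0,0]},{"jaw":0,"linear":[220,50,0],"dr":[0,0,0]},{"jaw":0,"linear":[220,50,0],"dr":[0,0,0]},{"jaw":0,"linear":[220,50,0],"dr":[0,0,0]}]'
python3 - <<'E'
from h import *
d=cam('top'); np.savez('top3.npz',**d); c=np.array([.5665,.065])
im=cv2.resize(np.ascontiguousarray(d['image'][170:330,210:450,::-1]),None,fx=3.3,fy=3.3,interpolation=cv2.INTER_CUBIC)
def mk(p,col): u,v=proj(d,p); cv2.circle(im,(int((u-210+.5)*3.3),int((v-170+.5)*3.3)),1,col,-1)
t=np.radians(-84.8)
for k in range(4):
    s=np.array([np.cos(t+k*np.pi/2),np.sin(t+k*np.pi/2)]); R=.017 if k==0 else .014
    for a in np.linspace(0,6.28,24): mk([*(c+.105*s+R*np.array([np.cos(a),np.sin(a)])),.126],(0,0,255))
s=np.array([np.cos(t),np.sin(t)])
for r in np.arange(.02,.07,.003): mk([*(c+r*s),.153],(255,0,255))
for a in np.linspace(0,6.28,24): mk([*(c+.235*s+.016*np.array([np.cos(a),np.sin(a)])),.187],(0,255,0))
cv2.imwrite('pics/c3.png',im)
E
```

```text
time: 13.35
tool_pos: [0.537, 0.0157, 0.216]
tcp_rot: [[-1.0, 0.0, -0.001], [0.0, 1.0, 0.001], [0.001, 0.001, -1.0]]
contact_force: [1.2, -0.1, 1.6]
width: 0.0002
grip_force: 0.0
time: 14.15
tool_pos: [0.3182, 0.0656, 0.216]
tcp_rot: [[-1.0, 0.0, 0.002], [0.0, 1.0, 0.0], [-0.002, 0.0, -1.0]]
contact_force: [0.3, -0.1, -0.1]
width: 0.0003
grip_force: 0.0
```

View pics/c3.png

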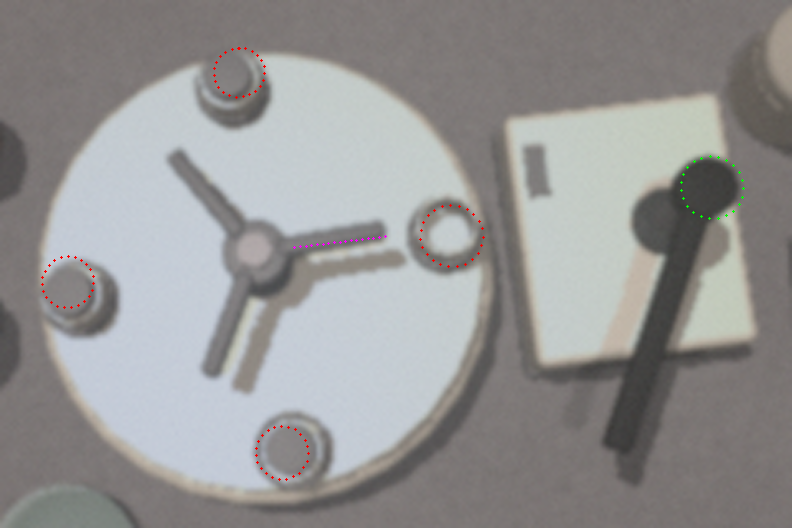

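The caps sit about 1.4° anticlockwise of the target marks: top (236,74) vs (240,73), bottom (289,451) vs (283,452), cup (447,233) vs (451,236). The first push calibrated that side, with finger x = 0.5849 at −88.3°, so I'll creep from the far side to x = 0.588.

```bash
python3 -m inch '[{"jaw":0,"linear":[-45,-8,0],"dr":[0,0,0]},{"jaw":0,"linear":[-90,-16,0],"dr":[0,0,0]},{"jaw":0,"linear":[-135,-24,0],"dr":[0,0,0]},{"jaw":0,"linear":[-180,-32,0],"dr":[0,0,0]},{"jaw":0,"linear":[-225,-40,0],"dr":[0,0,0]},{"jaw":0,"linear":[-265,-47,0],"dr":[0,0,0]},{"jaw":0,"linear":[-287,-51,0],"dr":[0,0,0]},{"jaw":0,"linear":[-287,-51,0],"dr":[0,0,0]}]';python3 -m inch '[{"jaw":0,"linear":[0,0,0],"dr":[0,0,0]},{"jaw":0,"linear":[0,0,30],"dr":[0,0,0]},{"jaw":0,"linear":[0,0,60],"dr":[0,0,0]},{"jaw":0,"linear":[0,0,80],"dr":[0,0,0]},{"jaw":0,"linear":[4,0,80],"dr":[0,0,0]},{"jaw":0,"linear":[8,0,80],"dr":[0,0,0]},{"jaw":0,"linear":[12,0,80],"dr":[0,0,0]},{"jaw":0,"linear":[12,0,80],"dr":[0,0,0]}]'
```

```text
time: 15.0
tool_pos: [0.6066, 0.0134, 0.213]
tcp_rot: [[-1.0, 0.002, -0.002], [0.002, 1.0, 0.0], [0.002, 0.0, -1.0]]
contact_force: [-0.3, 0.6, -0.0]
width: 0.0007
grip_force: 0.0
time: 15.8
tool_pos: [0.5923, 0.0144, 0.137]
tcp_rot: [[-1.0, 0.0, 0.002], [0.0, 1.0, -0.0], [-0.002, -0.0, -1.0]]
contact_force: [0.1, 0.0, -0.5]
width: 0.0004
grip_force: 0.0
```

```bash
python3 -m inch '[{"jaw":0,"linear":[0.5,0,0],"dr":[0,0,0]},{"jaw":0,"linear":[1,0,0],"dr":[0,0,0]},{"jaw":0,"linear":[1.5,0,0],"dr":[0,0,0]},{"jaw":0,"linear":[2,0,0],"dr":[0,0,0]},{"jaw":0,"linear":[2.5,0,0],"dr":[0,0,0]},{"jaw":0,"linear":[3,0,0],"dr":[0,0,0]},{"jaw":0,"linear":[3.4,0,0],"dr":[0,0,0]},{"jaw":0,"linear":[3.8,0,0],"dr":[0,0,0]}]'
```

```text
time: 16.6
tool_pos: [0.5885, 0.0143, 0.1354]
tcp_rot: [[-1.0, 0.0, 0.0], [0.0, 1.0, -0.0], [-0.0, -0.0, -1.0]]
contact_force: [2.0, -1.4, 1.0]
width: 0.0003
grip_force: 1.2
```

In contact, as predicted. I'll push 0.8 mm more and release.

```bash
python3 -m inch '[{"jaw":0,"linear":[0.3,0,0],"dr":[0,0,0]},{"jaw":0,"linear":[0.6,0,0],"dr":[0,0,0]},{"jaw":0,"linear":[0.8,0,0],"dr":[0,0,0]},{"jaw":0,"linear":[0.8,0,0],"dr":[0,0,0]},{"jaw":0,"linear":[-8,0,0],"dr":[0,0,0]},{"jaw":0,"linear":[-14,0,-30],"dr":[0,0,0]},{"jaw":0,"linear":[-14,0,-60],"dr":[0,0,0]},{"jaw":0,"linear":[-14,0,-80],"dr":[0,0,0]}]'
python3 -m inch '[{"jaw":0,"linear":[45,3,0],"dr":[0,0,0]},{"jaw":0,"linear":[90,6,0],"dr":[0,0,0]},{"jaw":0,"linear":[135,9,0],"dr":[0,0,0]},{"jaw":0,"linear":[180,12,0],"dr":[0,0,0]},{"jaw":0,"linear":[220,15,0],"dr":[0,0,0]},{"jaw":0,"linear":[260,18,0],"dr":[0,0,0]},{"jaw":0,"linear":[275,18,0],"dr":[0,0,0]},{"jaw":0,"linear":[275,18,0],"dr":[0,0,0]}]'
cat > mark.py <<'E'
from h import *
import sys
d=cam('top'); np.savez('top_%s.npz'%sys.argv[1],**d); c=np.array([.565,.065])
im=cv2.resize(np.ascontiguousarray(d['image'][170:330,210:450,::-1]),None,fx=3.3,fy=3.3,interpolation=cv2.INTER_CUBIC)
def mk(p,col): u,v=proj(d,p); cv2.circle(im,(int((u-210+.5)*3.3),int((v-170+.5)*3.3)),1,col,-1)
t=np.radians(-84.9)
for k in range(4):
    s=np.array([np.cos(t+k*np.pi/2),np.sin(t+k*np.pi/2)]); R=.017 if k==0 else .014
    for a in np.linspace(0,6.28,24): mk([*(c+.103*s+R*np.array([np.cos(a),np.sin(a)])),.126],(0,0,255))
s=np.array([np.cos(t),np.sin(t)])
for r in np.arange(.02,.07,.003): mk([*(c+r*s),.153],(255,0,255))
for a in np.linspace(0,6.28,24): mk([*(c+.232*s+.016*np.array([np.cos(a),np.sin(a)])),.187],(0,255,0))
cv2.imwrite('pics/%s.png'%sys.argv[1],im)
E
python3 mark.py c4
```

```text
time: 17.4
tool_pos: [0.6031, 0.0145, 0.2172]
tcp_rot: [[-1.0, 0.0, 0.001], [0.0, 1.0, 0.0], [-0.001, 0.0, -1.0]]
contact_force: [-0.8, -0.7, -0.3]
width: 0.0005
grip_force: 0.0
time: 18.2
tool_pos: [0.3267, 0.0326, 0.216]
tcp_rot: [[-1.0, -0.0, 0.001], [-0.0, 1.0, 0.0], [-0.001, 0.0, -1.0]]
contact_force: [0.1, 0.4, 0.2]
width: 0.0001
grip_force: 0.0
```

View pics/c4.png

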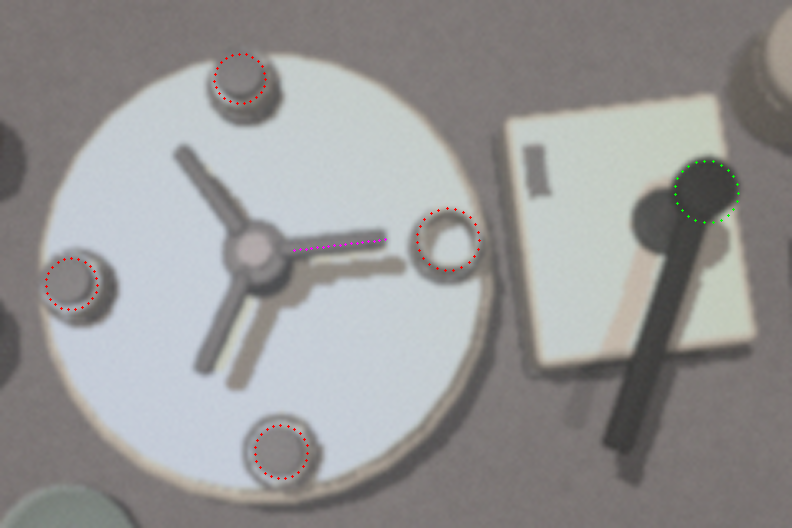

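The alignment is good. The caps are on their marks: top (241,75), left (70,282), bottom (281,452), and the cup rim (447,240) is on its mark too. That leaves about 0.4° (under 1 mm), so the carousel is done. The picture budget is used up, so I'll guide the probe arm by numbers.

```bash
cat > armang.py <<'E'
from px import *
def armang(d,post=np.array([.5875,-.167]),lo=80,hi=185,z=.183):
    """bar edges found as dark pixels, mapped to z=.183; for each radius bin mean bearing from post"""
    im=d['image'].max(-1); v,u=np.where(im<62)
    P=np.array([ray(d,a,b,z)[:2] for a,b in zip(u,v)])-post; r=np.hypot(*P.T); th=np.degrees(np.arctan2(P[:,1],P[:,0]))%360
    k=(r>.03)&(r<.142)&(th>lo)&(th<hi); P=P[k]; r=r[k]; th=th[k]
    m=np.median(th[r>.06]); k=abs(np.sin(np.radians(th-m))*r)<.014; P=P[k]
    l=cv2.fitLine(P.astype(np.float32),cv2.DIST_HUBER,0,.01,.01).ravel(); a=np.degrees(np.arctan2(l[1],l[0]))%180
    n=np.array([-l[1],l[0]]); rr=P@np.array(l[:2]); rr=rr if rr.mean()>0 else -rr
    bear=np.degrees(np.arctan2(P[:,1],P[:,0]))%360; o=rr>.1
    return a,bear[o].mean(),(P-l[2:])@n,rr.max(),k.sum(),(l[2:]@n)
if __name__=='__main__':
    d=load('top_c4.npz'); a,b,w,rm,n,off=armang(d); print('dir',a,'bearing',b,'halfwidth',np.percentile(w,[2,98]),'rmax',rm,n,'post offset',off)
E
python3 armang.py; python3 - <<'E'
import numpy as np
p=np.array([.5875,-.167]); cur=np.array([.3267,.0326])
for ps in range(176,100,-4):
    q=p+.097*np.array([np.cos(np.radians(ps)),np.sin(np.radians(ps))]); print(ps,(q*1000).round(1))
E
```

```text
dir 171.47366 bearing 159.07315379457089 halfwidth [-0.00187603  0.00134108] rmax 0.1364022780528748 6 post offset 0.029606033
176 [ 490.7 -160.2]
172 [ 491.4 -153.5]
168 [ 492.6 -146.8]
164 [ 494.3 -140.3]
160 [ 496.3 -133.8]
156 [ 498.9 -127.5]
152 [ 501.9 -121.5]
148 [ 505.2 -115.6]
144 [ 509. -110.]
140 [ 513.2 -104.6]
136 [517.7 -99.6]
132 [522.6 -94.9]
128 [527.8 -90.6]
124 [533.3 -86.6]
120 [539. -83.]
116 [545.  -79.8]
112 [551.2 -77.1]
108 [557.5 -74.7]
104 [564.  -72.9]
```

```bash
python3 - <<'E'
from px import *
d=load('top_c4.npz'); g=d['image'].max(-1)
for x,y in((705,187),(660,320),(625,430)):
    u,v=int(210+x/3.3),int(170+y/3.3); print(g[v-1:v+2,u-8:u+9])
E
for t in 75 85; do sed -i "s/im<[0-9]*/im<$t/" armang.py; python3 armang.py; done
```

```text
[[68 66 68 69 70 67 68 65 66 66 65 65 63 65 62 63 65]
 [65 67 68 68 68 70 66 66 66 66 66 63 64 67 63 61 65]
 [66 67 72 70 67 67 67 67 65 66 66 66 65 65 65 64 63]]
[[195 192 181 144  90  71  68  69  68  69  69  67  80 106 127 137 146]
 [190 190 174 130  81  67  70  70  69  66  69  66  83 115 132 140 152]
 [194 188 159 110  75  68  70  69  68  66  67  70  95 121 134 142 162]]
[[125 121 100  74  66  65  68  66  66  64  66  63  65  78  83  83  84]
 [121 114  94  69  62  67  67  66  65  64  62  63  70  79  84  85  82]
 [120 109  87  64  66  67  69  65  66  63  64  66  74  81  83  85  86]]
dir 158.70865 bearing 157.79747427214716 halfwidth [-0.00722081  0.00763206] rmax 0.14135418061110955 546 post offset 0.0017396826
dir 160.65576 bearing 158.56950669414584 halfwidth [-0.01051517  0.01005667] rmax 0.14186413140792453 686 post offset 0.0041195247
```

Arm bearing is 157.8° and the target is about 95.1°. I'll move to behind the arm on its anticlockwise side and lower to bar height.

```bash
sed -i "s/im<[0-9]*/im<75/" armang.py; python3 -m inch '[{"jaw":0,"linear":[-20,-25,0],"dr":[0,0,0]},{"jaw":0,"linear":[-45,-57,0],"dr":[0,0,0]},{"jaw":0,"linear":[-70,-88,0],"dr":[0,0,0]},{"jaw":0,"linear":[-95,-120,0],"dr":[0,0,0]},{"jaw":0,"linear":[-120,-151,0],"dr":[0,0,0]},{"jaw":0,"linear":[-145,-183,0],"dr":[0,0,0]},{"jaw":0,"linear":[-164,-207,0],"dr":[0,0,0]},{"jaw":0,"linear":[-164,-207,0],"dr":[0,0,0]}]'; python3 -m inch '[{"jaw":0,"linear":[0,0,0],"dr":[0,0,0]},{"jaw":0,"linear":[0,0,15],"dr":[0,0,0]},{"jaw":0,"linear":[0,0,30],"dr":[0,0,0]},{"jaw":0,"linear":[0,0,45],"dr":[0,0,0]},{"jaw":0,"linear":[0,0,53],"dr":[0,0,0]},{"jaw":0,"linear":[0,0,53],"dr":[0,0,0]},{"jaw":0,"linear":[0,0,53],"dr":[0,0,0]},{"jaw":0,"linear":[0,0,53],"dr":[0,0,0]}]'
```

```text
time: 19.05
tool_pos: [0.4934, -0.1773, 0.2137]
tcp_rot: [[-1.0, 0.003, -0.002], [0.003, 1.0, 0.001], [0.002, 0.001, -1.0]]
contact_force: [-0.1, 0.3, -0.3]
width: 0.0006
grip_force: 0.0
time: 19.85
tool_pos: [0.4918, -0.1746, 0.1632]
tcp_rot: [[-1.0, 0.0, 0.001], [0.0, 1.0, -0.0], [-0.001, -0.0, -1.0]]
contact_force: [0.7, -0.6, -0.9]
width: 0.0004
grip_force: 0.0
```

```bash
python3 -m inch '[{"jaw":0,"linear":[0,5,0],"dr":[0,0,0]},{"jaw":0,"linear":[0.5,10,0],"dr":[0,0,0]},{"jaw":0,"linear":[0.5,14,0],"dr":[0,0,0]},{"jaw":0,"linear":[0.5,17.5,0],"dr":[0,0,0]},{"jaw":0,"linear":[0,21,0],"dr":[0,0,0]},{"jaw":0,"linear":[-0.5,24.5,0],"dr":[0,0,0]},{"jaw":0,"linear":[-1,27.5,0],"dr":[0,0,0]},{"jaw":0,"linear":[-2,31,0],"dr":[0,0,0]}]'
```

```text
time: 20.65
tool_pos: [0.4935, -0.1435, 0.1625]
tcp_rot: [[-1.0, 0.0, 0.0], [0.0, 1.0, -0.0], [-0.0, -0.0, -1.0]]
contact_force: [0.5, -2.0, 0.0]
width: 0.0005
grip_force: 0.7
```

```bash
python3 -m inch '[{"jaw":0,"linear":[-0.8,3,0],"dr":[0,0,0]},{"jaw":0,"linear":[-1.8,7,0],"dr":[0,0,0]},{"jaw":0,"linear":[-3,10.5,0],"dr":[0,0,0]},{"jaw":0,"linear":[-4.7,14.5,0],"dr":[0,0,0]},{"jaw":0,"linear":[-6.5,18.5,0],"dr":[0,0,0]},{"jaw":0,"linear":[-9,23,0],"dr":[0,0,0]},{"jaw":0,"linear":[-12,28,0],"dr":[0,0,0]},{"jaw":0,"linear":[-15.5,33.5,0],"dr":[0,0,0]}]'; python3 -m inch '[{"jaw":0,"linear":[-2.5,3.5,0],"dr":[0,0,0]},{"jaw":0,"linear":[-5.5,6.5,0],"dr":[0,0,0]},{"jaw":0,"linear":[-8,10,0],"dr":[0,0,0]},{"jaw":0,"linear":[-11,13,0],"dr":[0,0,0]},{"jaw":0,"linear":[-14.5,16,0],"dr":[0,0,0]},{"jaw":0,"linear":[-18,18.5,0],"dr":[0,0,0]},{"jaw":0,"linear":[-21,21,0],"dr":[0,0,0]},{"jaw":0,"linear":[-24,23.5,0],"dr":[0,0,0]}]'
```

```text
time: 21.45
tool_pos: [0.5092, -0.1097, 0.1624]
tcp_rot: [[-1.0, 0.0, -0.0], [0.0, 1.0, 0.0], [0.0, 0.0, -1.0]]
contact_force: [-1.1, -1.5, 0.3]
width: 0.0006
grip_force: 0.7
time: 22.25
tool_pos: [0.5332, -0.0864, 0.1624]
tcp_rot: [[-1.0, 0.0, -0.0], [0.0, 1.0, 0.0], [0.0, 0.0, -1.0]]
contact_force: [-1.7, -0.5, -0.3]
width: 0.0002
grip_force: 0.6
```

```bash
python3 -m inch '[{"jaw":0,"linear":[-3,2,0],"dr":[0,0,0]},{"jaw":0,"linear":[-6,3.7,0],"dr":[0,0,0]},{"jaw":0,"linear":[-9,5.3,0],"dr":[0,0,0]},{"jaw":0,"linear":[-11.5,6.6,0],"dr":[0,0,0]},{"jaw":0,"linear":[-14,7.8,0],"dr":[0,0,0]},{"jaw":0,"linear":[-16,8.6,0],"dr":[0,0,0]},{"jaw":0,"linear":[-17.5,9.3,0],"dr":[0,0,0]},{"jaw":0,"linear":[-18.5,9.7,0],"dr":[0,0,0]}]'; python3 -m inch '[{"jaw":0,"linear":[20,0,0],"dr":[0,0,0]},{"jaw":0,"linear":[60,0,0],"dr":[0,0,0]},{"jaw":0,"linear":[105,0,0],"dr":[0,0,0]},{"jaw":0,"linear":[150,0,0],"dr":[0,0,0]},{"jaw":0,"linear":[195,0,0],"dr":[0,0,0]},{"jaw":0,"linear":[220,0,0],"dr":[0,0,0]},{"jaw":0,"linear":[220,0,0],"dr":[0,0,0]},{"jaw":0,"linear":[220,0,0],"dr":[0,0,0]}]'
cat > chk.py <<'E'
from armang import *
d=cam('top'); a,b,w,rm,n,off=armang(d,hi=150,lo=75); print('dir',a,'bearing',b,np.percentile(w,[2,98]),rm,n,off)
E
python3 chk.py
```

```text
time: 23.05
tool_pos: [0.5516, -0.0769, 0.1624]
tcp_rot: [[-1.0, 0.0, -0.0], [0.0, 1.0, 0.0], [0.0, 0.0, -1.0]]
contact_force: [-1.8, -0.4, -0.6]
width: 0.0004
grip_force: 0.6
time: 23.85
tool_pos: [0.332, -0.077, 0.163]
tcp_rot: [[-1.0, 0.001, 0.002], [0.001, 1.0, -0.0], [-0.002, -0.0, -1.0]]
contact_force: [0.6, 0.1, 0.2]
width: 0.0006
grip_force: 0.0
dir 102.16571 bearing 102.32030202077344 [-0.00595245  0.00531795] 0.13626541255233532 323 6.005261e-05
```

The arm now bears 102.3°, measured cleanly, against a target of about 95.5°. In contact the finger leads the bar by 9.4°, so the finger goal is (0.5626, −0.0733).

```bash
python3 -m inch '[{"jaw":0,"linear":[-40,1,0],"dr":[0,0,0]},{"jaw":0,"linear":[-85,2,0],"dr":[0,0,0]},{"jaw":0,"linear":[-130,3,0],"dr":[0,0,0]},{"jaw":0,"linear":[-170,3.5,0],"dr":[0,0,0]},{"jaw":0,"linear":[-200,3.5,0],"dr":[0,0,0]},{"jaw":0,"linear":[-212,3.5,0],"dr":[0,0,0]},{"jaw":0,"linear":[-213,3.5,0],"dr":[0,0,0]},{"jaw":0,"linear":[-213,3.5,0],"dr":[0,0,0]}]'; python3 -m inch '[{"jaw":0,"linear":[-2,0,0],"dr":[0,0,0]},{"jaw":0,"linear":[-4,0,0],"dr":[0,0,0]},{"jaw":0,"linear":[-6,0,0],"dr":[0,0,0]},{"jaw":0,"linear":[-8,0,0],"dr":[0,0,0]},{"jaw":0,"linear":[-10,0,0],"dr":[0,0,0]},{"jaw":0,"linear":[-12,0,0],"dr":[0,0,0]},{"jaw":0,"linear":[-13.5,0,0],"dr":[0,0,0]},{"jaw":0,"linear":[-14.5,0,0],"dr":[0,0,0]}]'
```

```text
time: 24.7
tool_pos: [0.5445, -0.0732, 0.1616]
tcp_rot: [[-1.0, -0.0, -0.001], [-0.0, 1.0, 0.0], [0.001, 0.0, -1.0]]
contact_force: [-0.6, -0.5, 0.2]
width: 0.0006
grip_force: 0.0
time: 25.5
tool_pos: [0.5591, -0.0734, 0.1624]
tcp_rot: [[-1.0, 0.0, -0.0], [0.0, 1.0, 0.0], [0.0, 0.0, -1.0]]
contact_force: [-0.0, 0.4, 0.7]
width: 0.0004
grip_force: 0.6
```

```bash
python3 -m inch '[{"jaw":0,"linear":[-0.5,0,0],"dr":[0,0,0]},{"jaw":0,"linear":[-1,0,0],"dr":[0,0,0]},{"jaw":0,"linear":[-1.5,0,0],"dr":[0,0,0]},{"jaw":0,"linear":[-2,0,0],"dr":[0,0,0]},{"jaw":0,"linear":[-2.5,0,0],"dr":[0,0,0]},{"jaw":0,"linear":[-2.5,0,0],"dr":[0,0,0]},{"jaw":0,"linear":[10,0,0],"dr":[0,0,0]},{"jaw":0,"linear":[40,0,0],"dr":[0,0,0]}]';  python3 -m inch '[{"jaw":0,"linear":[40,0,0],"dr":[0,0,0]},{"jaw":0,"linear":[80,0,0],"dr":[0,0,0]},{"jaw":0,"linear":[120,0,0],"dr":[0,0,0]},{"jaw":0,"linear":[160,0,0],"dr":[0,0,0]},{"jaw":0,"linear":[190,0,0],"dr":[0,0,0]},{"jaw":0,"linear":[190,0,0],"dr":[0,0,0]},{"jaw":0,"linear":[190,0,0],"dr":[0,0,0]},{"jaw":0,"linear":[190,0,0],"dr":[0,0,0]}]'; python3 chk.py
python3 - <<'E'
from px import *
d=load('top_c4.npz'); f=lambda x,y:(210+x/3.3-.5,170+y/3.3-.5)
print('cup',ray(d,*f(447,240.5),.126)[:2],'post',ray(d,*f(705,187),.187)[:2])
# head centre from dark blob, excluding the bar: open with a disc of nearly the head's size
e=cam('top')
for q in(d,e):
    m=(q['image'].max(-1)<75).astype(np.uint8); m=cv2.resize(m,None,fx=4,fy=4); k=cv2.getStructuringElement(2,(61,61)); o=cv2.morphologyEx(m,cv2.MORPH_OPEN,k)
    _,L,s,c=cv2.connectedComponentsWithStats(o)
    for st,cc in zip(s,c):
        if abs(cc[0]/4-423)<8 and abs(cc[1]/4-227)<8: print('head',ray(q,(cc[0]+.5)/4-.5,(cc[1]+.5)/4-.5,.187)[:2],st)
E
```

```text
time: 26.3
tool_pos: [0.5194, -0.0735, 0.1622]
tcp_rot: [[-1.0, 0.0, 0.001], [0.0, 1.0, -0.0], [-0.001, -0.0, -1.0]]
contact_force: [-0.4, -0.2, 0.9]
width: 0.0008
grip_force: 0.0
time: 27.1
tool_pos: [0.3299, -0.0735, 0.1627]
tcp_rot: [[-1.0, 0.0, 0.001], [0.0, 1.0, -0.0], [-0.001, -0.0, -1.0]]
contact_force: [-0.4, 0.5, 0.6]
width: 0.0005
grip_force: 0.0
dir 96.163376 bearing 96.69631478132445 [-0.00602935  0.00533781] 0.13968143785782725 323 -0.0006140834
cup [ 0.57363922 -0.03678236] post [ 0.58820433 -0.16536727]
```

The arm bears about 96.4°. The post-to-cup bearing is 96.5° and post-to-hub is 95.4°, so the needle is within 1–2 mm of the cup's middle. The robot is clear, so I'm handing in.

```bash
python3 -c "
from station import job
print(job.close_job())"
```

```text
the job is handed in; nothing more can be done
None
```

I handed the job in at about 27 s of the 51 s limit. By my measurements the open cup is within about 1 mm of the sampling position and the needle within about 2 mm of the cup's middle; the needle reading is numeric only, as all 10 pictures were used by then. I overshot the carousel twice and pushed it back each time. Nothing but the spokes and probe arm was pushed, and the robot finished clear.

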